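# Shut the jeweller's file case and latch its hasp

## Task

Press down the lid of the wooden file case until it is fully shut, then swing the steel hasp that is folded back over the lid all the way over to the front and push it home until it snaps past the brass roller of the spring catch and stays there by itself. Do not force it: the catch must never take more than about 25 N from the hasp, and leave the other things on the bench where they are.

Things in the scene. Friction and masses are not known exactly. Their poses are not given: they have to be found in the camera images.
- case: light wooden file case fixed to the bench, 160 mm deep (x) by 220 wide (y), base 95 high, plus a 22 mm thick lid of the same plan (lid top at 117 when shut). Origin: centre of the underside; x points from the front (hasp side, facing the robot) to the back, z up
- catch_mid (a point): mean place of the stop face of the dark steel catch low on the case's front, 32 mm up: a block 60 wide, from 12 to 52 up, with a ledge 27 mm out. The face stops the hasp's roll. The catch is adjustable: its real face lies up to 10 mm nearer or farther along the case's x than this point, which is fixed to the case; the setting is not measured
- bar_mid (a point): mean place of the top of the catch's brass spring roller, the bar (38 mm wide, on the ledge, 12 mm in front of the stop face, top 30 mm up; shares the catch's +-10 mm). The roll pushes it down (5 to 10 N low on the hasp) and passes over it towards the stop; the bar then springs up behind the roll. A hasp not pushed past it is pushed back out
- lid (a joint): angle of the case's lid, hinged along the back top edge of the base: 0 is fully shut, grows as it opens; stiff hinge, it stays where it is left
- lid_edge (a point): middle of the lid's front top edge (moves with the lid)
- hasp (a joint): angle of the hasp from the lid: 0 hangs straight down over the case's front, 1.57 points level to the robot, 3.14 straight up, 4.6 lies back on the lid. In the catch it reads -0.18 to 0.08, depending on the catch's setting; not caught, it rests outside the bar, 0.18 more. A stiff hinge: it stays where it is left (moves at about 0.6 N at the roll)
- hasp_pin (a point): centre of the hasp's hinge pin, 22 mm in front of the case's front face, 112 mm above the bench with the lid shut; its y axis is the pin's direction
- hasp_end (a point): centre of the hasp's rolled end. The hasp is a flat steel strap 34 mm wide and 4 thick, hinged at the middle of the lid's front top edge; it ends, 80 mm from the pin, in a cross roll 10 mm thick and 40 long, parallel to the pin
- file_a: bystander: file with wooden handle, 200 mm long, lying left of the case. Origin: underside, near the blade's root
- file_b: bystander: file with wooden handle, 190 mm long, lying in front of the case to the left. Origin: underside, near the blade's root
- charcoal: bystander: charcoal block 110 x 60 x 45 mm right of the case. Origin: centre of the underside
- tweezers: bystander: steel tweezers 160 mm long, 10 high, lying in front of the case to the right. Origin: centre of the underside
- cup: bystander: steel cup, 84 mm wide, 75 high, far left. Origin: centre of the underside
- jar: bystander: white jar, 64 mm wide, 70 high, far left. Origin: centre of the underside

How it is judged:
On the way, in this order (a step that is already met when the one before it is completed fails the run):
1. the lid is fully shut (within 0.03 rad), the hasp not yet in its catch (value of joint lid below 0.03 rad and value of joint hasp above 0.3 rad), for 0.1 s.
2. the hasp is in its catch with the lid shut (value of joint lid below 0.03 rad and horizontal distance between hasp_c2 and catch_c0 below 0.021 m and value of joint hasp below 0.3 rad), for 0.2 s.
At the end, for the whole second after the job is handed in: The lid is shut (within 0.03 rad), and the hasp, released and at rest, stays snapped behind the spring roller of its catch (its roll within 4 mm of the stop face: roll to catch block under 21 mm from centre to centre, 17 when touching, about 32 when not caught) (all of step 2 and velocity of joint hasp between -0.05 and 0.05 rad/s and velocity of joint lid below 0.05 rad/s).
It fails at once if the hasp is driven against the stop of its catch with more than 25 N (contact force between anything else and catch_c0 above 25 N).
It fails at once if any of the six bystanders is moved more than 30 mm (distance of any of file_a, file_b, charcoal, tweezers, cup, jar from where it was at the start of the episode above 0.03 m).
It also fails if it takes over 62 s, if anything falls off the work surface, if the arm or the gripper's body presses on something with over 40 N, if the wrist force passes 120 N, or if a joint passes its speed limit or range.

## Robot

A 6-joint arm with a two-finger parallel gripper is mounted at the origin on the work surface. World frame = base frame: x ahead of the robot, y to its left, z up, the work surface at z = 0. Lengths are in m, angles in rad, forces in N, time in s.
With the tool pointing down it reaches from about 0.375 to 0.975 m from the base axis. Payload 3.8 kg.
Tool frame: the origin (TCP) lies at the very end of the fingers, on their centre line; the grasp point (between the pads) lies 19 mm behind it (bot.tcp_to_grasp is the z of the grasp point in the tool frame, in m); z points along the fingers, y is the direction in which the jaws open and shut (so a half turn about z gives the same grasp; the last joint's range is limited). The gripper opens to 85 mm and grips with 20 to 120 N. Pads are 22 mm wide; open, the fingers measure 114 mm over their backs; the gripper's body (76 mm by 85 mm) begins 54 mm behind the grasp point. The pads swing forward as they close: fully open they stand 13 mm farther back than shut.
Start: joints at [-0.037, 0.264, 1.604, -0, 1.274, -0.037], TCP at [0.675, -0, 0.231] pointing down, gripper open.
Joint ranges: [-2.63, 2.63], [-0.94, 2.18], [0.31, 2.57], [-1.31, 4.45], [0, 2.66], [-2.55, 2.55]. Speed limits (rad/s): [2.57, 2.57, 3.14, 3.14, 3.14, 3.14].

## Interface

Orientations are given as a rotation vector (axis times angle).
In Python, from workcell import status, vision, job, bot gives the robot as it stands.
- The arm moves only by the tool apply_moves, never from a script. Its argument "deltas" is a list of rows, each a list of 7 numbers: the shift along the tool's x, y, z in m, then the turn, a rotation vector about the tool's x, y, z in rad, then the closure, from 0 (fully open) to 1 (shut). In form: [[x, y, z, rx, ry, rz, jaw], ...]. A call has 1 to 8 rows; each row is the pose to reach, as a shift and turn from the pose commanded when the call began, along the tool's axes at that moment; what a row does not reach only later rows make up. A row lasts 1/12 s, in which the tool goes at most 41.7 mm and 7.16 degrees, less where a joint would pass 70% of its speed; a pose out of reach is approached as far as the arm can. A call with a gripper value outside its range is refused whole. The fingers move at their own pace and stop on an object; "squeeze" is the grip in N (left out, the last holds). Time passes only in rows, so rows that repeat a pose let the fingers close. It gives the time, the measured TCP pose, the force and the opening at its end, in the units of the state.
- status.read_state(): the state, without advancing time (a new reading comes with each control period).
- vision.read_camera(name): name is "scene" or "side" or "wrist"; returns the picture (400x640x3 uint8, red, green, blue); there is no depth.
- vision.get_calibration(name): a dict with "fov_y" (degrees; the focal length in pixels is half the picture's height over the tangent of half this angle, whatever the lens; pixels are square), "cx", "cy" (the principal point, pixels), "R" (3x3) and "t" (3): a world point X has camera coordinates R X + t; the wrist camera has in their place "tool_from_camera" (4x4, takes a point from camera to tool coordinates, whose origin is the TCP and whose axes are the flange's). Camera axes: x right, y down, z forward; pixel columns grow to the right and rows downward; lengths in m; the calibration is good to about 2 mm. A picture is of the moment at which its call begins: read the wrist's pose just before it. get_calibration takes no time and is no camera call.
- job.finish_job(): hands the job in, once; it reports no verdict.
The state is a dict: "time": time; "q": joint angles; "joint_vel": joint speeds; "joint_torque": joint torques, N m; "tool_pos": TCP position; "tcp_rot": TCP orientation; "wrist_force": force on the tool from outside, world axes, zero at the start; "torque": the same for the moment, N m; "width": opening from 0.0 (shut) to 1.0 (fully open).
Only numpy, scipy, OpenCV 4.12 (cv2) and the standard library are available. Lean on these libraries where they do the work, as an engineer would, in place of code of your own. Each camera call takes 0.05 s, during which the arm holds its last target. There are 200 camera calls.

## Working session

There is one attempt and no reset: what is moved stays moved. The work goes in short steps, Python scripts to look and compute and a tool call to move; the robot and the scene stay as the last step left them, time stands still between calls to the robot, and variables do not carry over. Pictures are saved under pics/ and viewed, about 8 in all and at most 12, crops included, and the job is handed in when it is done.

Besides the shell and the picture viewer there is one more tool, called after "Request:" in YAML: its name, and indented under it one key for each argument. apply_moves: Moves the arm, as the interface text tells. Its arguments: {"type":"object","properties":{"deltas":{"type":"array","items":{"type":"array","items":{"type":"number"}}},"squeeze":{"type":"number"}},"required":["deltas"]}

```bash
ls; mkdir -p pics
python3 - <<'E'
from workcell import status, vision
import cv2, numpy as np
np.set_printoptions(precision=4,suppress=True)
s=status.read_state()
for k in s: print(k,np.round(s[k],4))
for n in ("scene","side","wrist"):
    c=vision.get_calibration(n); print(n,c)
    im=vision.read_camera(n); cv2.imwrite(f'pics/{n}0.png',im[:,:,::-1])
E
```

```text
pics
time 0.0
q [-0.0369  0.2648  1.6054 -0.      1.2737 -0.0369]
joint_vel [-0.0009 -0.0001 -0.001   0.0016 -0.0011 -0.0001]
joint_torque [  0.0006 -51.5121 -36.7309  -0.       0.0131   0.    ]
tool_pos [0.6743 0.     0.2299]
tcp_rot [-2.2202 -2.2203  0.0025]
wrist_force [-0.7555  0.5835 -0.2131]
torque [-0.0193 -0.0378  0.0021]
width 0.9995
scene {'fov_y': 53.260183029577014, 'cx': 314.9761395999205, 'cy': 197.59519054271024, 'R': array([[ 0.9957, -0.0923,  0.0116],
       [-0.0602, -0.7344, -0.676 ],
       [ 0.0709,  0.6724, -0.7368]]), 't': array([-0.5861,  0.1766,  0.8221])}
side {'fov_y': 48.68505720623887, 'cx': 317.7998390512491, 'cy': 203.04132620969818, 'R': array([[ 0.9614, -0.2739,  0.0256],
       [-0.1207, -0.5034, -0.8556],
       [ 0.2473,  0.8195, -0.5171]]), 't': array([-0.5406,  0.219 ,  1.0074])}
wrist {'fov_y': 69.76973777001749, 'cx': 317.5694541840026, 'cy': 200.70087260454278, 'tool_from_camera': array([[-0.001 , -0.9592, -0.2827,  0.0717],
       [ 1.    , -0.0008, -0.0009, -0.001 ],
       [ 0.0007, -0.2827,  0.9592, -0.1425],
       [ 0.    ,  0.    ,  0.    ,  1.    ]])}
```

View pics/scene0.png

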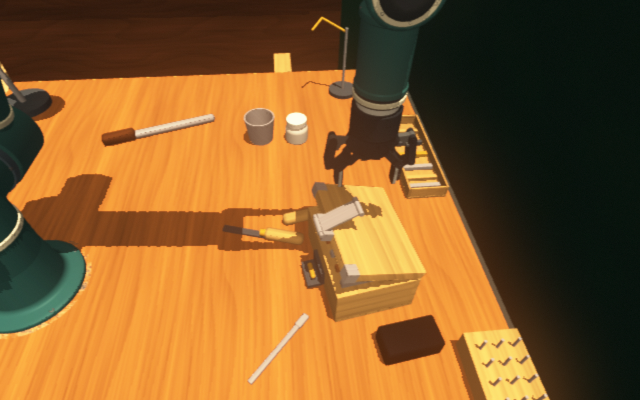

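View pics/side0.png

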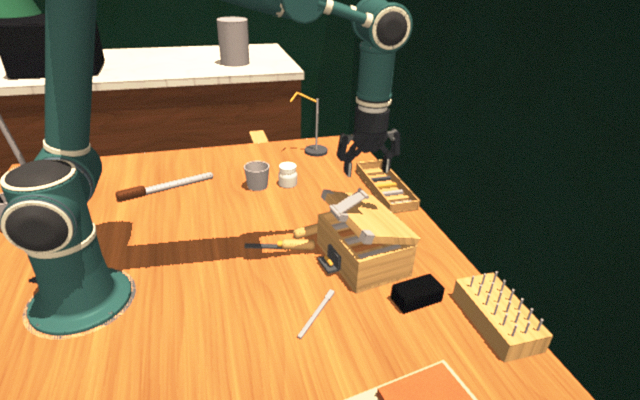

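Run:
```python
import cv2, numpy as np
a=cv2.imread('pics/scene0.png')[175:325,290:430]; b=cv2.imread('pics/side0.png')[175:295,310:420]
a=cv2.resize(a,(400,429),interpolation=cv2.INTER_CUBIC); b=cv2.resize(b,(400,436),interpolation=cv2.INTER_CUBIC)
c=np.zeros((436,800,3),np.uint8); c[:429,:400]=a; c[:,400:]=b
for i in range(0,140,20): cv2.putText(c,str(290+i),(int(i*400/140),10),0,.35,(0,0,255)); cv2.putText(c,str(175+i),(0,int(i*400/140)+4),0,.35,(0,0,255))
for i in range(0,110,20): cv2.putText(c,str(310+i),(400+int(i*400/110),10),0,.35,(255,255,0)); cv2.putText(c,str(175+i),(400,int(i*400/110)+4),0,.35,(255,255,0))
cv2.imwrite('pics/crop0.png',c)
```

```text
(no output)
```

View pics/crop0.png

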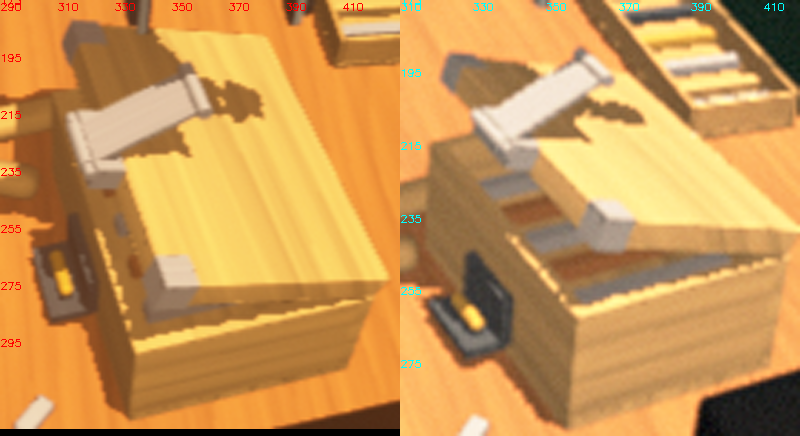

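View pics/wrist0.png

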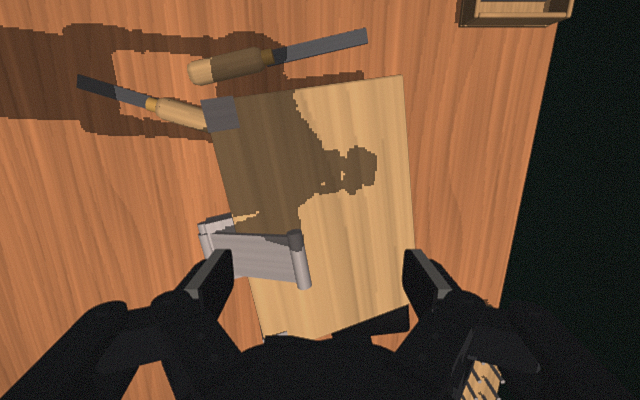

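```bash
cat > h.py <<'E'
import numpy as np
from scipy.spatial.transform import Rotation as Rot
from workcell import status, vision, bot
np.set_printoptions(precision=4,suppress=True)
def ray(n,u,v,st=None):
    c=vision.get_calibration(n); f=200/np.tan(np.radians(c['fov_y'])/2)
    d=np.array([(u-c['cx'])/f,(v-c['cy'])/f,1.])
    if n=='wrist':
        T=np.array(c['tool_from_camera']); R=Rot.from_rotvec(st['tcp_rot']).as_matrix()
        return R@T[:3,3]+st['tool_pos'], R@T[:3,:3]@d
    R=np.array(c['R']); return -R.T@np.array(c['t']), R.T@d
def plane(n,u,v,z,st=None):
    o,d=ray(n,u,v,st); return o+d*(z-o[2])/d[2]
def tri(*rays):
    A=np.zeros((3,3));b=np.zeros(3)
    for o,d in rays:
        d=d/np.linalg.norm(d);P=np.eye(3)-np.outer(d,d);A+=P;b+=P@o
    x=np.linalg.solve(A,b); return x,max(np.linalg.norm(np.cross(x-o,d/np.linalg.norm(d))) for o,d in rays)
E
python3 - <<'E'
from h import *
st=status.read_state()
sc=lambda x,y:ray('scene',290+x*.35,175+y*.35)
sd=lambda x,y:ray('side',310+(x-400)*.275,175+y*.275)
def on(r,z): o,d=r; return o+d*(z-o[2])/d[2]
print('FR bottom',on(sc(132,417),0),on(sd(570,428),0))
print('FR top',on(sc(135,352),.095),on(sd(578,318),.095))
print('FL top', on(sd(435,150),.095))
print('BR bottom',on(sc(345,370),0),on(sd(775,378),0))
W=lambda u,v:ray('wrist',u,v,st)
print('BL lid top',on(W(402,75),.117),'BR',on(W(410,305),.117))
print('hasp end R', tri(sc(210,110),sd(612,78)), tri(sc(210,110),sd(612,78),W(306,288)))
print('hasp end L', tri(sc(185,70),sd(580,52),W(294,232)))
print('pin L', tri(sc(70,115),sd(477,108),W(202,226)),'pin R',tri(sc(82,160),sd(503,142),W(209,258)))
print('lid FL top',tri(sc(68,28),sd(450,55),W(202,101)), 'FR',tri(sc(153,262),sd(592,205)))
print('bar L',tri(sc(50,250),sd(855-400,300)),'R',tri(sc(68,290),sd(478,325)))
E
```

```text
FR bottom [ 0.6174 -0.1362  0.    ] [ 0.6196 -0.1361  0.    ]
FR top [ 0.6141 -0.1386  0.095 ] [ 0.6163 -0.14    0.095 ]
FL top [0.5833 0.0652 0.095 ]
BR bottom [ 0.7709 -0.1146  0.    ] [ 0.7728 -0.1243  0.    ]
BL lid top [0.7425 0.1042 0.117 ] BR [ 0.769  -0.1167  0.117 ]
hasp end R (array([ 0.6679, -0.0396,  0.2033]), np.float64(0.0006619498662205857)) (array([ 0.6669, -0.0399,  0.2037]), np.float64(0.0016062239112597115))
hasp end L (array([ 0.6591, -0.0011,  0.2007]), np.float64(0.0023960535205970264))
pin L (array([ 0.5866, -0.0081,  0.1719]), np.float64(0.0022710255558078332)) pin R (array([ 0.5907, -0.0397,  0.1654]), np.float64(0.005657114982438026))
lid FL top (array([0.5938, 0.0803, 0.1622]), np.float64(0.0030820052550485358)) FR (array([ 0.6246, -0.1219,  0.1672]), np.float64(0.001795644143636963))
bar L (array([ 0.5737, -0.0156,  0.0238]), np.float64(0.0029613032691906687)) R (array([ 0.582 , -0.0498,  0.0256]), np.float64(0.0007101041013151557))
```

Request:
apply_moves:
  deltas:
    - [-0.03,-0.01,-0.02,0,0,-0.06,1]
    - [-0.06,-0.03,-0.02,0,0,-0.119,1]
    - [-0.089,-0.045,-0.02,0,0,-0.119,1]
    - [-0.089,-0.045,0,0,0,-0.119,1]
    - [-0.089,-0.045,0.02,0,0,-0.119,1]
    - [-0.089,-0.045,0.035,0,0,-0.119,1]
    - [-0.089,-0.045,0.035,0,0,-0.119,1]
    - [-0.089,-0.045,0.035,0,0,-0.119,1]
  squeeze: 40

```text
time: 0.82
tool_pos: [0.6289, -0.0889, 0.1949]
tcp_rot: [-2.084, -2.347, 0.003]
wrist_force: [0.1, -0.2, 0.1]
width: 0.006
```

Request:
apply_moves:
  deltas:
    - [0,0,0.01,0,0,0,1]
    - [0,0,0.02,0,0,0,1]
    - [0,0,0.03,0,0,0,1]
    - [0,0,0.035,0,0,0,1]
    - [0,0,0.04,0,0,0,1]
    - [0,0,0.045,0,0,0,1]
    - [0,0,0.05,0,0,0,1]
    - [0,0,0.05,0,0,0,1]

```text
time: 1.48
tool_pos: [0.63, -0.0891, 0.1458]
tcp_rot: [2.085, 2.35, -0.0]
wrist_force: [0.2, -0.1, 0.7]
width: -0.005
```

Request:
apply_moves:
  deltas:
    - [0,0,0.005,0,0,0,1]
    - [0,0,0.01,0,0,0,1]
    - [0,0,0.015,0,0,0,1]
    - [0,0,0.019,0,0,0,1]
    - [0,0,0.022,0,0,0,1]
    - [0,0,0.025,0,0,0,1]
    - [0,0,0.027,0,0,0,1]
    - [0,0,0.028,0,0,0,1]

```text
time: 2.15
tool_pos: [0.6295, -0.089, 0.1179]
tcp_rot: [-2.085, -2.349, 0.001]
wrist_force: [-2.8, -0.3, 5.0]
width: -0.001
```

Request:
apply_moves:
  deltas:
    - [0,0,0.001,0,0,0,1]
    - [0,0,0.001,0,0,0,1]
    - [0,0,0.002,0,0,0,1]
    - [0,0,0.002,0,0,0,1]

```text
time: 2.48
tool_pos: [0.6303, -0.0889, 0.1171]
tcp_rot: [2.085, 2.349, 0.001]
wrist_force: [-4.1, -0.1, 7.2]
width: 0.003
```

Request:
apply_moves:
  deltas:
    - [0,0,0.001,0,0,0,1]
    - [0,0,0.002,0,0,0,1]
    - [0,0,0.003,0,0,0,1]
    - [0,0,0.003,0,0,0,1]

```text
time: 2.82
tool_pos: [0.6304, -0.0889, 0.1169]
tcp_rot: [2.085, 2.349, 0.001]
wrist_force: [-10.1, 1.2, 20.0]
width: 0.002
```

Request:
apply_moves:
  deltas:
    - [0,0,-0.04,0,0,0,1]
    - [0,0,-0.08,0,0,0,1]
    - [0,0.02,-0.11,0,0,0,1]
    - [0.02,0.05,-0.11,0,0,0,1]
    - [0.045,0.063,-0.11,0,0,0,1]
    - [0.065,0.063,-0.11,0,0,0,1]
    - [0.065,0.063,-0.11,0,0,0,1]

```text
time: 3.4
tool_pos: [0.6858, -0.0128, 0.2228]
tcp_rot: [-2.081, -2.352, -0.004]
wrist_force: [-0.2, -0.9, 0.3]
width: 0.002
```

Run:
```python
from h import *
import cv2
s=status.read_state(); print(s['time'],s['tool_pos'],s['tcp_rot'],s['wrist_force'])
w=vision.read_camera('wrist'); b=vision.read_camera('side'); a=vision.read_camera('scene')
for n,i in zip('wba',(w,b,a)): cv2.imwrite(f'pics/{n}1.png',i[:,:,::-1])
c=np.zeros((560,800,3),np.uint8)
c[:300,:480]=cv2.resize(w,(480,300))
c[:300,480:]=cv2.resize(b[175:295,310:420],(320,300))
c[300:,:400]=cv2.resize(a[180:310,270:470],(400,260))
cv2.imwrite('pics/c1.png',c[:,:,::-1])
```

```text
3.4 [ 0.6858 -0.0128  0.2228] [-2.0812 -2.352  -0.0041] [-0.1896 -0.893   0.3273]
```

View pics/c1.png

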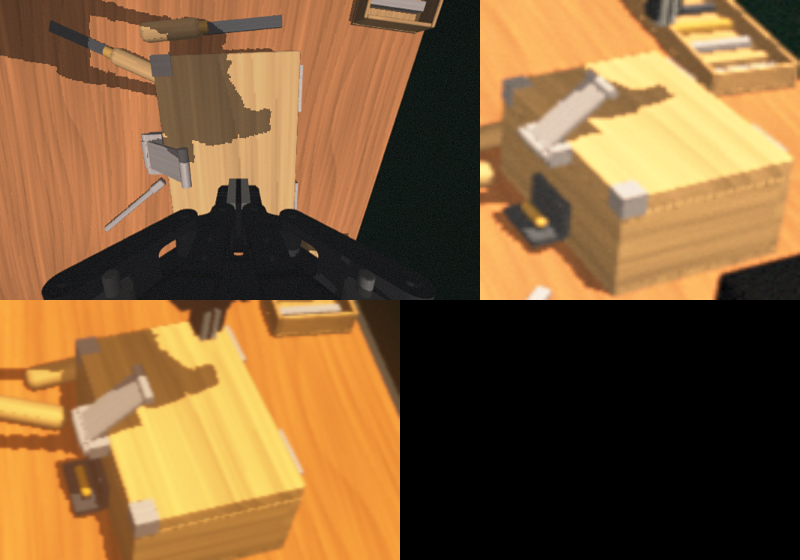

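Run:
```python
from h import *
s=status.read_state()
S=lambda u,v:ray('scene',u,v); D=lambda u,v:ray('side',u,v); W=lambda u,v:ray('wrist',u,v,s)
print('lid FL',plane('wrist',203,76,.117,s),plane('scene',308,350/2+0,.117)); print('FLscene',plane('scene',270+77/2,180+42/2,.117),'side',plane('side',310+22/2.909,175+80/2.5,.117))
print('BL',plane('wrist',397,69,.117,s)); print('FR scene',plane('scene',270+130/2,180+(505-300)/2,.117),'side',plane('side',310+(610-480)/2.909,175+187/2.5,.117))
print('BR scene',plane('scene',270+303/2,180+(487-300)/2,.117),'side',plane('side',310+(790-480)/2.909,175+157/2.5,.117))
print('roll R',tri(S(346,229),D(357.1,211.8)),tri(S(346,229),D(357.1,211.8),W(252,248)))
print('roll L',tri(S(339,216),D(347.8,203.8)))
# bar by color mask (brass) in scene/side
import cv2
for n,f,roi in(('scene','a1',(225,275,300,322)),('side','b1',(245,280,318,345))):
    im=cv2.imread(f'pics/{f}.png'); h=cv2.cvtColor(im,cv2.COLOR_BGR2HSV)
    m=cv2.inRange(h,(15,120,90),(35,255,255)); z=np.zeros_like(m); r0,r1,c0,c1=roi; z[r0:r1,c0:c1]=m[r0:r1,c0:c1]
    k,l,st,ce=cv2.connectedComponentsWithStats(z)
    for i in range(1,k): 
        if st[i,4]>8: print(n,st[i],ce[i],plane(n,*ce[i],.028))
```

```text
lid FL [0.5806 0.074  0.117 ] [0.586  0.1526 0.117 ]
FLscene [0.5808 0.0755 0.117 ] side [0.5803 0.0766 0.117 ]
BL [0.7335 0.0974 0.117 ]
FR scene [ 0.6114 -0.1199  0.117 ] side [ 0.6116 -0.1204  0.117 ]
BR scene [ 0.7679 -0.115   0.117 ] side [ 0.7703 -0.1118  0.117 ]
roll R (array([ 0.6397, -0.0449,  0.1688]), np.float64(0.001649488637043602)) (array([ 0.6389, -0.0456,  0.1696]), np.float64(0.0021757694055275062))
roll L (array([ 0.6282, -0.0171,  0.1749]), np.float64(0.0008490917659976441))
scene [315 225   7   6  27] [318.1111 226.6667] [0.6025 0.0764 0.028 ]
scene [300 233   3  11  28] [300.8571 237.5714] [0.5618 0.0493 0.028 ]
scene [300 255   6   5  17] [301.8824 257.3529] [ 0.5604 -0.0025  0.028 ]
scene [308 263   8  12  57] [310.7018 268.7719] [ 0.5765 -0.032   0.028 ]
side [319 245  15  21 103] [326.1068 254.2136] [ 0.5804 -0.0109  0.028 ]
side [332 245  13  34 183] [341.0164 257.3497] [ 0.6134 -0.0324  0.028 ]
side [318 268  20  12 103] [324.7961 276.0971] [ 0.5529 -0.0913  0.028 ]
```

Request:
apply_moves:
  deltas:
    - [0,0,0.04,0,0,-0.03,1]
    - [0,0,0.075,0,0,-0.03,1]
    - [0,-0.015,0.075,0,0,-0.03,1]
    - [0,-0.03,0.075,0,0,-0.03,1]
    - [0,-0.04,0.075,0,0,-0.03,1]
    - [0,-0.05,0.075,0,0,-0.03,1]
    - [0,-0.06,0.075,0,0,-0.03,1]
    - [0,-0.07,0.075,0,0,-0.03,1]

```text
time: 4.22
tool_pos: [0.6199, -0.0262, 0.1534]
tcp_rot: [2.044, 2.372, 0.012]
wrist_force: [8.8, 0.8, 17.9]
width: -0.004
```

```bash
cat > look.py <<'E'
from h import *
import cv2,sys
k=sys.argv[1]
s=status.read_state(); print(s['time'],s['tool_pos'],s['tcp_rot'],s['wrist_force'],s['torque'])
w=vision.read_camera('wrist'); b=vision.read_camera('side'); a=vision.read_camera('scene')
for n,i in zip('wba',(w,b,a)): cv2.imwrite(f'pics/{n}{k}.png',i[:,:,::-1])
c=np.zeros((600,800,3),np.uint8)
c[:360,:400]=cv2.resize(b[175:283,310:430],(400,360),interpolation=cv2.INTER_CUBIC)
c[:360,400:]=cv2.resize(a[175:283,280:400],(400,360),interpolation=cv2.INTER_CUBIC)
c[360:,:384]=cv2.resize(w,(384,240))
cv2.imwrite(f'pics/c{k}.png',c[:,:,::-1])
E
python3 look.py 2
```

```text
4.2167 [ 0.6199 -0.0262  0.1534] [2.044  2.3721 0.012 ] [ 8.8327  0.7941 17.9449] [-0.0085 -0.8618  0.0746]
```

View pics/c2.png

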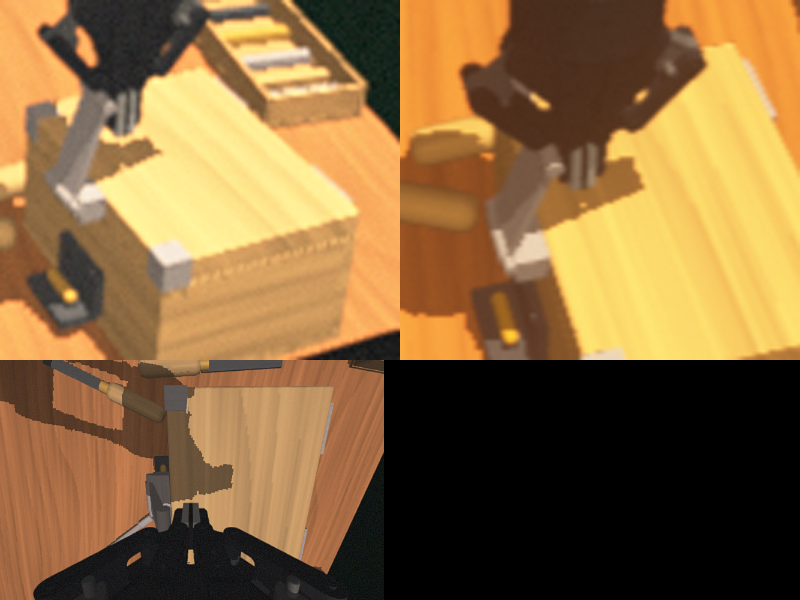

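Request:
apply_moves:
  deltas:
    - [0,0.02,0,0,0,0,1]
    - [0,0.04,-0.02,0,0,0,1]
    - [0,0.04,-0.05,0,0,0.12,1]
    - [0,0.04,-0.08,0,0,0.24,1]
    - [0,0.04,-0.08,0,0,0.36,1]
    - [0,0.04,-0.08,0,0,0.48,1]
    - [0,0.04,-0.08,0,0,0.6,1]
    - [0,0.04,-0.08,0,0,0.72,1]

```text
time: 5.03
tool_pos: [0.6542, -0.0198, 0.229]
tcp_rot: [2.762, 1.497, -0.0]
wrist_force: [-0.0, -0.2, -0.8]
width: 0.007
```

Request:
apply_moves:
  deltas:
    - [0,0,0,0,0,0.12,1]
    - [0,0,0,0,0,0.24,1]
    - [0,0,0,0,0,0.36,1]
    - [0,0,0,0,0,0.48,1]
    - [0,0,0,0,0,0.6,1]
    - [0,0,0,0,0,0.72,1]
    - [0,0,0,0,0,0.83,1]
    - [0,0,0,0,0,0.85,1]

```text
time: 5.7
tool_pos: [0.6541, -0.0198, 0.2285]
tcp_rot: [3.133, 0.229, -0.001]
wrist_force: [0.1, 0.1, 0.3]
width: -0.001
```

```bash
python3 look.py 3; python3 -c "
from h import *
s=status.read_state();print(s['q']);print(Rot.from_rotvec(s['tcp_rot']).as_matrix())"
```

```text
5.7 [ 0.6541 -0.0198  0.2285] [ 3.1331  0.2292 -0.0009] [0.0875 0.092  0.2841] [0.0434 0.0074 0.0263]
[-0.0679  0.2278  1.6536 -0.0001  1.2603  1.3507]
[[ 0.9884  0.1517 -0.0002]
 [ 0.1517 -0.9884 -0.0001]
 [-0.0002  0.0001 -1.    ]]
```

View pics/c3.png

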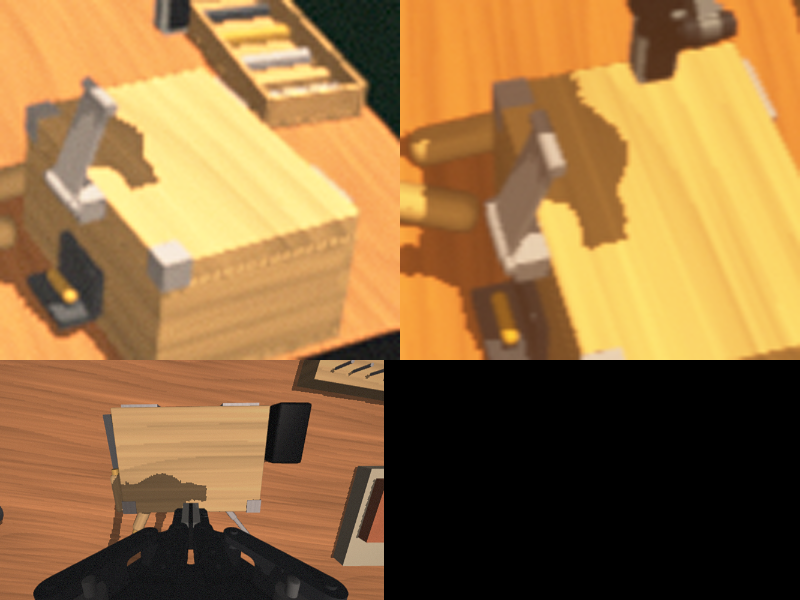

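Request:
apply_moves:
  deltas:
    - [0,0,0.03,0,0,0,1]
    - [0,0,0.063,0,0,0,1]
    - [-0.03,0,0.063,0,0,0,1]
    - [-0.045,0,0.063,0,0,0,1]
    - [-0.06,0,0.063,0,0,0,1]
    - [-0.075,0,0.063,0,0,0,1]
    - [-0.09,0,0.063,0,0,0,1]
    - [-0.1,0,0.063,0,0,0,1]

```text
time: 6.52
tool_pos: [0.5547, -0.0345, 0.1652]
tcp_rot: [-3.133, -0.238, 0.001]
wrist_force: [0.3, 0.7, -0.2]
width: 0.001
```

Request:
apply_moves:
  deltas:
    - [-0.019,0,0.01,0,0,0,1]
    - [-0.031,0,0.022,0,0,0,1]
    - [-0.037,0,0.035,0,0.12,0,1]
    - [-0.039,0,0.049,0,0.2,0,1]
    - [-0.038,0,0.061,0,0.3,0,1]
    - [-0.035,0,0.073,0,0.42,0,1]
    - [-0.031,0,0.083,0,0.5,0,1]
    - [-0.025,0,0.091,0,0.6,0,1]

```text
time: 7.18
tool_pos: [0.5262, -0.0353, 0.0759]
tcp_rot: [-2.966, -0.23, -0.845]
wrist_force: [0.1, 1.8, 0.2]
width: 0.003
```

```bash
python3 look.py 4
```

```text
7.1833 [ 0.5262 -0.0353  0.0759] [-2.9664 -0.2301 -0.8449] [0.1299 1.8108 0.209 ] [ 0.0685  0.2777 -0.0051]
```

View pics/c4.png

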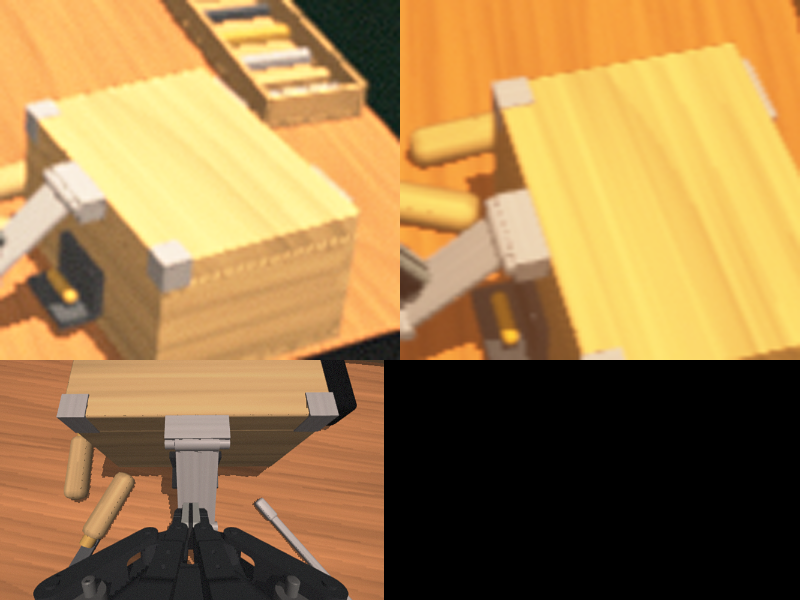

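Request:
apply_moves:
  deltas:
    - [0.001,0.002,0.006,0,0.08,0,1]
    - [0.002,0.003,0.012,0,0.15,0,1]
    - [0.0035,0.003,0.017,0,0.185,0,1]
    - [0.006,0.003,0.023,0,0.185,0,1]
    - [0.008,0.003,0.0265,0,0.185,0,1]
    - [0.008,0.003,0.0265,0,0.185,0,1]

```text
time: 7.83
tool_pos: [0.5527, -0.0347, 0.0615]
tcp_rot: [-2.861, -0.223, -1.115]
wrist_force: [-1.0, 0.1, -0.2]
width: 0.004
```

Request:
apply_moves:
  deltas:
    - [-0.004,0,0.005,0,0,0,1]
    - [-0.0085,0,0.0113,0,0,0,1]
    - [-0.0085,0,0.0113,0,0,0,1]

```text
time: 8.08
tool_pos: [0.5535, -0.0341, 0.0465]
tcp_rot: [-2.861, -0.223, -1.111]
wrist_force: [-0.7, -0.5, 0.0]
width: 0.0
```

Request:
apply_moves:
  deltas:
    - [0.0007,0,0.0007,0,0,0,1]
    - [0.0014,0,0.0014,0,0,0,1]
    - [0.0021,0,0.0021,0,0,0,1]
    - [0.0028,0,0.0028,0,0,0,1]
    - [0.0028,0,0.0028,0,0,0,1]

```text
time: 8.5
tool_pos: [0.5563, -0.0338, 0.0464]
tcp_rot: [-2.862, -0.221, -1.112]
wrist_force: [-0.6, 0.3, 0.6]
width: -0.004
```

Request:
apply_moves:
  deltas:
    - [0.0007,0,0.0007,0,0,0,1]
    - [0.0014,0,0.0014,0,0,0,1]
    - [0.0021,0,0.0021,0,0,0,1]
    - [0.0021,0,0.0021,0,0,0,1]

```text
time: 8.83
tool_pos: [0.5587, -0.0334, 0.0456]
tcp_rot: [-2.863, -0.22, -1.111]
wrist_force: [-1.4, 0.3, 0.5]
width: -0.002
```

Request:
apply_moves:
  deltas:
    - [0.0007,0,0.0007,0,0,0,1]
    - [0.0014,0,0.0014,0,0,0,1]
    - [0.0014,0,0.0014,0,0,0,1]

```text
time: 9.08
tool_pos: [0.5604, -0.033, 0.0452]
tcp_rot: [-2.863, -0.22, -1.11]
wrist_force: [-0.2, 1.3, -0.1]
width: -0.002
```

Request:
apply_moves:
  deltas:
    - [0.0007,0,0.0007,0,0,0,1]
    - [0.0014,0,0.0014,0,0,0,1]
    - [0.0014,0,0.0014,0,0,0,1]

```text
time: 9.33
tool_pos: [0.5624, -0.0327, 0.0452]
tcp_rot: [-2.863, -0.22, -1.11]
wrist_force: [-0.3, -0.7, -1.2]
width: 0.001
```

Request:
apply_moves:
  deltas:
    - [0.0007,0,0.0007,0,0,0,1]
    - [0.0014,0,0.0014,0,0,0,1]
    - [0.0014,0,0.0014,0,0,0,1]

```text
time: 9.58
tool_pos: [0.5641, -0.0325, 0.045]
tcp_rot: [-2.863, -0.22, -1.11]
wrist_force: [-3.1, -0.7, 2.0]
width: -0.007
```

Contact with the bar starts.

Request:
apply_moves:
  deltas:
    - [0.0007,0,0.0007,0,0,0,1]
    - [0.0014,0,0.0014,0,0,0,1]
    - [0.0014,0,0.0014,0,0,0,1]

```text
time: 9.83
tool_pos: [0.566, -0.0322, 0.0449]
tcp_rot: [-2.863, -0.22, -1.11]
wrist_force: [-3.9, -1.5, 2.7]
width: 0.0
```

Request:
apply_moves:
  deltas:
    - [0.0007,0,0.0007,0,0,0,1]
    - [0.0014,0,0.0014,0,0,0,1]
    - [0.0014,0,0.0014,0,0,0,1]

```text
time: 10.08
tool_pos: [0.5682, -0.0318, 0.0449]
tcp_rot: [-2.863, -0.22, -1.11]
wrist_force: [-2.3, -0.3, -1.0]
width: 0.003
```

Request:
apply_moves:
  deltas:
    - [0.0007,0,0.0007,0,0,0,1]
    - [0.0014,0,0.0014,0,0,0,1]
    - [0.0014,0,0.0014,0,0,0,1]

```text
time: 10.33
tool_pos: [0.5711, -0.0314, 0.0455]
tcp_rot: [-2.862, -0.22, -1.112]
wrist_force: [-0.0, 0.7, 0.3]
width: 0.005
```

Request:
apply_moves:
  deltas:
    - [0.0007,0,0.0007,0,0,0,1]
    - [0.0007,0,0.0007,0,0,0,1]

```text
time: 10.5
tool_pos: [0.572, -0.0314, 0.0455]
tcp_rot: [-2.862, -0.22, -1.112]
wrist_force: [0.3, -0.3, 0.2]
width: -0.005
```

Request:
apply_moves:
  deltas:
    - [0.0007,0,0.0007,0,0,0,1]
    - [0.0007,0,0.0007,0,0,0,1]

```text
time: 10.67
tool_pos: [0.5726, -0.0312, 0.0451]
tcp_rot: [-2.862, -0.22, -1.111]
wrist_force: [-0.0, 0.9, -0.4]
width: -0.0
```

Request:
apply_moves:
  deltas:
    - [0.0007,0,0.0007,0,0,0,1]
    - [0.0007,0,0.0007,0,0,0,1]

```text
time: 10.83
tool_pos: [0.5734, -0.0311, 0.045]
tcp_rot: [-2.863, -0.22, -1.111]
wrist_force: [0.5, 0.7, 0.4]
width: -0.0
```

Request:
apply_moves:
  deltas:
    - [0.0007,0,0.0007,0,0,0,1]
    - [0.0007,0,0.0007,0,0,0,1]

```text
time: 11.0
tool_pos: [0.5742, -0.0309, 0.0448]
tcp_rot: [-2.863, -0.22, -1.11]
wrist_force: [0.3, 0.3, -1.2]
width: 0.001
```

```bash
python3 look.py 5
```

```text
11.0 [ 0.5742 -0.0309  0.0448] [-2.8627 -0.2202 -1.1105] [ 0.277   0.3452 -1.1678] [-0.0442  0.3127 -0.0106]
```

View pics/c5.png

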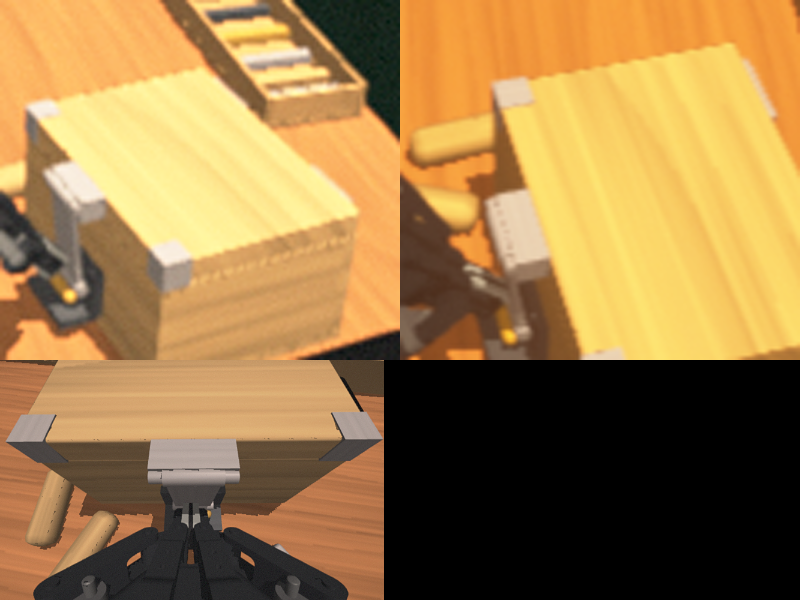

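Request:
apply_moves:
  deltas:
    - [0.0007,0,0.0007,0,0,0,1]
    - [0.0007,0,0.0007,0,0,0,1]

```text
time: 11.32
tool_pos: [0.5745, -0.0308, 0.0443]
tcp_rot: [-2.864, -0.22, -1.109]
wrist_force: [-3.4, -0.8, 1.2]
width: 0.001
```

Request:
apply_moves:
  deltas:
    - [0.0007,0,0.0007,0,0,0,1]
    - [0.0007,0,0.0007,0,0,0,1]

```text
time: 11.48
tool_pos: [0.5747, -0.0307, 0.0436]
tcp_rot: [-2.865, -0.22, -1.107]
wrist_force: [-7.5, -1.4, 2.5]
width: 0.001
```

Request:
apply_moves:
  deltas:
    - [0.0007,0,0.0007,0,0,0,1]
    - [0.0007,0,0.0007,0,0,0,1]

```text
time: 11.65
tool_pos: [0.5749, -0.0307, 0.043]
tcp_rot: [-2.866, -0.219, -1.106]
wrist_force: [-10.6, -1.8, 5.5]
width: -0.001
```

Request:
apply_moves:
  deltas:
    - [-0.002,0,-0.002,0,0,0,1]
    - [-0.004,0,-0.006,0,0,0,1]
    - [-0.004,0,-0.03,0,0,0,1]
    - [-0.004,0,-0.06,0,0,0,1]
    - [-0.004,0,-0.09,0,0,0,1]
    - [-0.004,0,-0.12,0,0,0,1]
    - [-0.004,0,-0.12,0,0,0,1]
    - [-0.004,0,-0.12,0,0,0,1]

```text
time: 12.32
tool_pos: [0.4954, -0.0453, 0.1341]
tcp_rot: [-2.863, -0.222, -1.117]
wrist_force: [0.5, 0.4, -0.6]
width: 0.001
```

```bash
python3 look.py 6
```

```text
12.3167 [ 0.4954 -0.0453  0.1341] [-2.863  -0.2217 -1.1173] [ 0.5338  0.4077 -0.5845] [-0.0811  0.3211  0.0082]
```

View pics/c6.png

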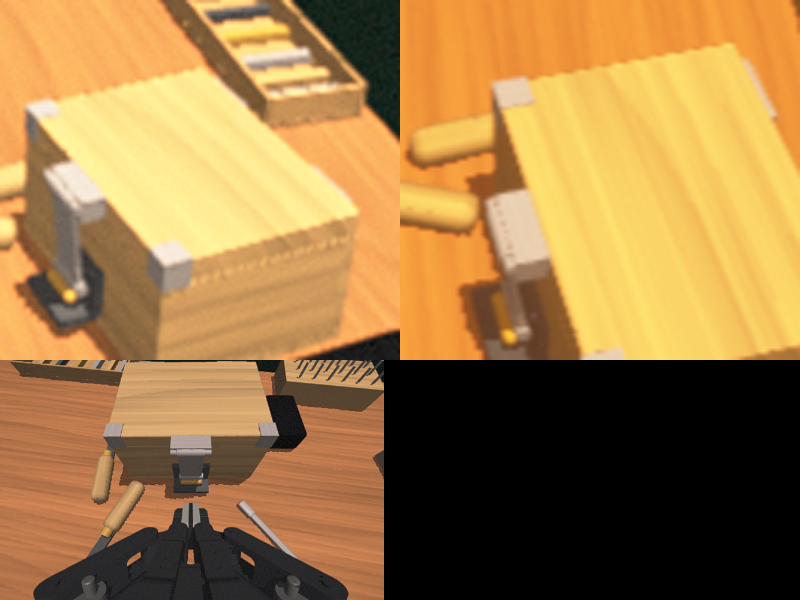

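The pictures show the roll at side-crop (80,288) behind the brass bar at (68,295), the lid flush and the bystanders in place. Handing the job in.

```bash
python3 -c "
from workcell import job; print(job.finish_job())"
```

```text
the job is handed in; nothing more can be done
None
```

The lid is shut and the hasp is snapped into its catch. I handed the job in at about 12.5 s of the 62 s allowed; no verdict was reported.

- **Lid:** I pressed it down with closed fingers until it stopped moving, with about 20 N on the fingers and the tips at the 117 mm shut height.
- **Hasp:** I swung it over to the front and eased it in 1 to 2 mm at a time. The force rose to about 5 N at the brass bar and then dropped to zero, which was the snap. I then pressed it firmly against the stop, reaching about 12 N at the fingers. I estimate about 8 N of that reached the catch, against the 25 N limit.
- **Mishap:** On the first swing attempt the hasp jammed under the finger linkage, reading 18 N upward and 9 N back, about 20 N in all. I backed off, turned the gripper 90° and carried on. That stayed under the 40 N limit on the gripper's body.
- **Last check:** After I pulled the arm back, the pictures showed the lid flush, the roll sitting behind the raised brass bar, and nothing visibly shifted nearby. I judged this by eye. I did not measure the hasp angle, the gap between the roll and the stop, or how far the bystanders may have moved. The cup and jar were not in that last set of crops.

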